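# Clear the carving station's deck into its chip drawer

## Task

Clear the stone offcuts off the deck of the carving station: take the release rod from its block and push it down through the slot in the latch housing until the hidden latch lets the chip drawer spring out, put the rod back fully down in its block, and pull the drawer right out. Sweep every offcut off the deck's open edge into the drawer with the bench brush (the edges are sharp, so do not touch offcuts with the fingers), stand the brush back on its rubber mat, and push the drawer fully home until it latches, leaving the other things on the bench as they are.

Things in the scene. Friction and masses are not known exactly. Their poses are not given: they have to be found in the camera images.
- deck (a point): A point on the bare steel deck, 100 mm above the bench, of the carving station, a fixed grey sheet-steel box; x, y, z are the station's axes, its yaw within 0.25 rad of 90 degrees. From here it covers x -140..180 mm, y -155..125 mm, the deck x -140..163, y -105..105 mm. Rims 25 mm high on the deck's back and +y side, the latch housing on its -y side; the edge at x -140 is open, over the drawer.
- slot (a point): Centre of the one slot in the top of the latch housing (closed steel channel along the station's -y side, y -155..-105 mm, top 135 mm above the bench), at that surface. Slot: 34 mm along the station's x, 14 mm along its y. Straight below its centre, hidden, lies the latch's brass tab, 34 by 26 mm, its upper face 50 mm below this point.
- latch (a joint): Angle of the hidden see-saw latch, rad: 0 at rest, 0.32 at its stop. Pushing the tab straight down turns it about 0.025 rad per mm (12 mm to the stop) against a spring, 2 N at first, 7 to 10 N near the stop. At about 0.2 it lets the drawer go. It springs back when let go, and snaps over the drawer's catch when the drawer is pushed home.
- drawer (a joint): How far the chip drawer is out, m: 0 at its inner stop (latched it rests at 0 to 3 mm), 0.115 fully out; it slides to the station's -x. When unlatched, a spring plunger pushes it out about 40 mm and it stays there; past that it slides with about 1 N. The last 30 mm home take 2 to 6 N, up to about 12 N as the latch snaps over, within 2 mm of the stop.
- drawer_handle (a point): Middle of the drawer's handle, a level round steel bar 10 mm thick, 110 mm long along the station's y, 68 mm above the bench, its axis 40 mm out from the drawer's front panel (35 mm free behind it); it can be pinched across from above. It moves with the drawer. The front panel reaches from 4 to 88 mm above the bench.
- drawer_in (a point): Centre of the drawer's inner floor, 12 mm above the bench; axes as the station's; it moves with the drawer. Inside 232 mm (x) by 229 mm (y), walls 58 mm high. When the drawer is fully out, its front 110 mm stand open in front of the deck's edge; the rest is under the deck.
- rod_block: Plain upright wooden block, 75 by 65 mm, 105 mm high, fixed to the bench, with a 17 mm hole down its middle, 100 mm deep. Origin at the centre of its underside.
- rod_grip (a point): Release rod: a steel rod 9 mm thick and 95 mm long below a round wooden handle 26 mm thick and 65 mm long; 90 g. This point is the middle of the handle, 127.5 mm above the rod's tip; z along the rod, up to the handle. At the start the rod stands in the block's hole, the handle's underside resting on the block's top (tip 10 mm, this point 137.5 mm above the bench).
- brush_mat: Black rubber mat, 170 mm (x) by 100 mm, 4 mm thick, fixed to the bench. Origin at the centre of its underside.
- brush_mid (a point): Block-shaped bench brush, 104 mm long (its x), 80 mm high; stiff dark bristles, 36 mm wide, up to 44 mm from its underside, and above them a pale wooden block 38 mm wide, to be gripped across. 180 g. This point is its centre, 40 mm above its underside; z up. At the start it stands bristles down on the mat, its underside 4 mm above the bench.
- offcut1_mid (a point): A chunky, sharp-edged offcut of black stone, about 36 by 26 mm and 24 mm high, 45 g; this point is its centre. It may be absent. At the start it lies on the deck.
- offcut2_mid (a point): A chunky, sharp-edged offcut of black stone, about 30 by 28 mm and 28 mm high, 45 g; this point is its centre. It may be absent. At the start it lies on the deck.
- offcut3_mid (a point): A chunky, sharp-edged offcut of black stone, about 40 by 24 mm and 22 mm high, 45 g; this point is its centre. It may be absent. At the start it lies on the deck.
- offcut4_mid (a point): A chunky, sharp-edged offcut of black stone, about 30 by 24 mm and 20 mm high, 45 g; this point is its centre. It may be absent. At the start it lies on the deck.
- offcut5_mid (a point): A chunky, sharp-edged offcut of black stone, about 34 by 30 mm and 26 mm high, 45 g; this point is its centre. It may be absent. At the start it lies on the deck.
- offcut6_mid (a point): A chunky, sharp-edged offcut of black stone, about 32 by 26 mm and 22 mm high, 45 g; this point is its centre. It may be absent. At the start it lies on the deck.
- offcut7_mid (a point): A chunky, sharp-edged offcut of black stone, about 34 by 24 mm and 24 mm high, 45 g; this point is its centre. It may be absent. At the start it lies on the deck.
- offcut8_mid (a point): A chunky, sharp-edged offcut of black stone, about 28 by 26 mm and 20 mm high, 45 g; this point is its centre. It may be absent. At the start it lies on the deck.
- urn: Carved black stone urn, 90 mm thick, 125 mm high. Bystander, not to be disturbed; origin at its underside.
- rough_block: Rough block of black stone, 90 by 70 mm, about 85 mm high. Bystander, not to be disturbed; origin at its underside.
- grind_disc: Dark grinding disc, 105 mm across, 16 mm thick, lying flat. Bystander, not to be disturbed; origin at its underside.
- chisel: Stone chisel with wooden handle, 175 mm long, lying. Bystander, not to be disturbed; origin at its underside.
- mug: White mug, 72 mm across, 85 mm high. Bystander, not to be disturbed; origin at its underside.

How it is judged:
By the outcome, as a careful person would: the job done as asked, in the order asked, and still so for the second after the job is handed in, with the robot touching nothing.
Of offcut1, offcut2, offcut3, offcut4, offcut5, offcut6, offcut7, offcut8 only 4 to 8 are there at a start; the rules pass over those that are not, and their reading is None.
At some moment in a run one of offcut1, offcut2, offcut3, offcut4, offcut5, offcut6, offcut7, offcut8 may be knocked a few centimetres aside while the robot is not near it.
It also fails if it takes over 200 s, if anything falls off the work surface, if the arm or the gripper's body presses on something with over 40 N, if the wrist force passes 120 N, or if a joint passes its speed limit or range.

## Robot

A 6-joint arm with a two-finger parallel gripper is mounted at the origin on the work surface. World frame = base frame: x ahead of the robot, y to its left, z up, the work surface at z = 0. Lengths are in m, angles in rad, forces in N, time in s.
With the tool pointing down it reaches from about 0.275 to 0.725 m from the base axis. Payload 5.6 kg.
Tool frame: the origin (TCP) lies midway between the tips of the shut fingers; the grasp point (between the pads) lies 19 mm behind it; z points along the fingers, y is the line along which they close (so a half turn about z gives the same grasp; the last joint's range is limited). The gripper opens to 85 mm and grips with 20 to 120 N. Pads are 22 mm wide; open, the fingers measure 114 mm over their backs; the gripper's body (76 mm by 85 mm) begins 54 mm behind the grasp point. The pads swing forward as they close: fully open they stand 13 mm farther back than shut.
Start: joints at [1.604, 0.255, 0.108, 0, -1.424, -0.285], TCP at [0.137, 0.533, 0.231] pointing down, gripper open.
Joint ranges: [-2.95, 2.95], [-1.21, 1.97], [-1.09, 1.5], [-2.87, 1.71], [-2.94, -0.07], [-3.05, 3.05]. Speed limits (rad/s): [2.57, 2.57, 3.14, 3.14, 3.14, 3.14].

## Interface

Orientations are given as a rotation vector (axis times angle).
In Python, from bench import manip, imaging gives the robot as it stands. The module is installed in compiled form; this text tells all that it offers.
- The arm moves only by the tool step_arm, never from a script. Its argument "series" is a list of rows, each a list of 5 numbers: the shift along the tool's x, y, z in m, then the turn about the tool's z in rad, then the opening, from 0 (shut) to 1 (fully open). In form: [[x, y, z, yaw, hand], ...]. A call has 1 to 12 rows; each row shifts and turns the commanded pose from where the row before left it, along the tool's axes as they then stand; what a row does not reach is not made up. A row lasts 1/10 s, in which the tool goes at most 50 mm and 8.59 degrees, less where a joint would pass 70% of its speed; a pose out of reach is approached as far as the arm can. A call is refused whole if a number of a shift passes 0.05 or a number of a turn 0.15, either way. A call with a gripper value outside its range is refused whole. The fingers move at their own pace and stop on an object; the grip force is fixed at half the most. Time passes only in rows, so rows that do not move let the fingers close. It gives the time, the measured TCP pose, the force, the opening and the grip force at its end, in the units of the state.
- manip.sense(): the state, without advancing time (a new reading comes with each control period).
- imaging.read_camera(name): name is "scene" or "side" or "wrist"; returns the picture (400x640x3 uint8, red, green, blue); there is no depth.
- imaging.camera_params(name): a dict with "camera_matrix" (3x3 intrinsics, pixels), "dist_coeffs" ([k1, k2, p1, p2, k3] as OpenCV has them; the pictures are not rectified), "T" (4x4, takes a point from camera to world coordinates); the wrist camera has in their place "T_tool_cam" (4x4, takes a point from camera to tool coordinates, whose origin is the TCP and whose axes are the flange's). Camera axes: x right, y down, z forward; pixel columns grow to the right and rows downward; lengths in m; the calibration is good to about 2 mm. A picture is of the moment at which its call begins: read the wrist's pose just before it. camera_params takes no time and is no camera call.
- manip.job_done(): hands the job in; it is judged then, once.
The state is a dict: "time_s": time; "qpos": joint angles; "qd": joint speeds; "tau": joint torques, N m; "eef_pos": TCP position; "tool_rot": TCP orientation; "ft_force": force on the tool from outside, world axes, zero at the start; "moment": the same for the moment, N m; "grip_width": finger opening in m; "finger_force": force on a finger pad.
Only numpy, scipy, OpenCV 4.12 (cv2) and the standard library are available. Lean on these libraries where they do the work, as an engineer would, in place of code of your own. Each camera call takes 0.05 s, during which the arm holds its last target. There are 200 camera calls.

## Working session

There is one attempt and no reset: what is moved stays moved. The work goes in short steps, Python scripts to look and compute and a tool call to move; the robot and the scene stay as the last step left them, time stands still between calls to the robot, and variables do not carry over. Pictures are saved under pics/ and viewed, at most 14 in all, crops included, and the job is handed in when it is done.

Besides the shell and the picture viewer there is one more tool, called as name([rows], argument=value, ...), one row to a line, values as JSON. step_arm: Moves the arm, as the interface text tells. Its arguments: {"type":"object","properties":{"series":{"type":"array","items":{"type":"array","items":{"type":"number"}}}},"required":["series"]}

```bash
mkdir -p pics
cat > h.py <<'E'
import numpy as np, cv2
from scipy.spatial.transform import Rotation as R
from bench import manip, imaging
def save(cam,name):
    s=manip.sense(); im=imaging.read_camera(cam)
    cv2.imwrite(f'pics/{name}.png',im[:,:,::-1]); return s
def camT(cam,s=None):
    p=imaging.camera_params(cam); K=np.array(p['camera_matrix']);d=np.array(p['dist_coeffs'])
    if cam=='wrist':
        T=np.eye(4);T[:3,:3]=R.from_rotvec(s['tool_rot']).as_matrix();T[:3,3]=s['eef_pos']; T=T@np.array(p['T_tool_cam'])
    else: T=np.array(p['T'])
    return K,d,T
def px2w(cam,uv,z,s=None):
    K,d,T=camT(cam,s); n=cv2.undistortPoints(np.array([[uv]],float),K,d)[0,0]
    r=T[:3,:3]@[n[0],n[1],1]; o=T[:3,3]; return o+r*(z-o[2])/r[2]
def w2px(cam,P,s=None):
    K,d,T=camT(cam,s); P=np.atleast_2d(P); Ti=np.linalg.inv(T)
    rv=cv2.Rodrigues(Ti[:3,:3])[0]
    return cv2.projectPoints(np.array(P,float),rv,Ti[:3,3],K,d)[0][:,0]
E
python3 - <<'E'
from h import *
s=save('scene','scene0'); save('side','side0'); save('wrist','wrist0')
for k,v in s.items(): print(k,np.round(v,3))
print(R.from_rotvec(s['tool_rot']).as_matrix().round(3))
for c in ['scene','side','wrist']:
    K,d,T=camT(c,s); print(c,T.round(3).tolist(),K.round(0).tolist(),d)
E
```

```text
time_s 0.0
qpos [ 1.604  0.256  0.107 -0.    -1.424 -0.285]
qd [-0.002  0.     0.     0.     0.001 -0.   ]
tau [-0.0000e+00 -3.8663e+01  2.3794e+01  5.3650e+00 -6.0000e-03  0.0000e+00]
eef_pos [0.137 0.532 0.23 ]
tool_rot [ 3.115 -0.394 -0.   ]
ft_force [-0.152 -0.477  0.86 ]
moment [-0.03   0.016  0.016]
finger_force 0.0
grip_width 0.086
[[ 0.968 -0.249 -0.   ]
 [-0.249 -0.968 -0.002]
 [ 0.     0.002 -1.   ]]
scene [[0.175, 0.723, -0.668, 1.319], [0.985, -0.125, 0.123, -0.208], [0.005, -0.679, -0.734, 1.025], [0.0, 0.0, 0.0, 1.0]] [[482.0, 0.0, 315.0], [0.0, 482.0, 201.0], [0.0, 0.0, 1.0]] [0.02126207 0.         0.         0.         0.        ]
side [[0.753, -0.495, 0.434, 0.008], [-0.658, -0.567, 0.496, -0.608], [0.001, -0.659, -0.752, 0.939], [0.0, 0.0, 0.0, 1.0]] [[439.0, 0.0, 318.0], [0.0, 439.0, 198.0], [0.0, 0.0, 1.0]] [-0.01736739  0.          0.          0.          0.        ]
wrist [[-0.249, -0.927, -0.281, 0.209], [-0.968, 0.239, 0.071, 0.514], [0.002, 0.29, -0.957, 0.374], [0.0, 0.0, 0.0, 1.0]] [[295.0, 0.0, 317.0], [0.0, 295.0, 205.0], [0.0, 0.0, 1.0]] [0.00902678 0.         0.         0.         0.        ]
```

View pics/scene0.png

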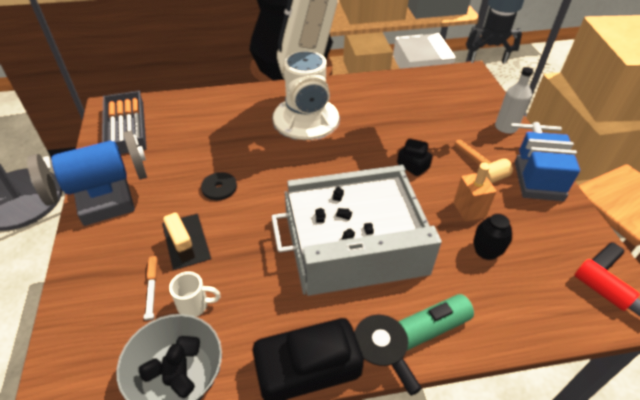

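View pics/side0.png

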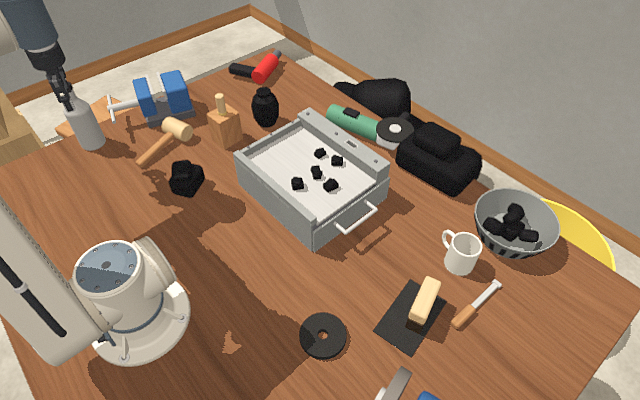

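The scene picture shows the station around (355,230) with its handle at (283,232), the rod block at (474,200), the brush at (178,232) on its mat, and five offcuts on the deck. I'll enlarge both views next.

Run:
```python
import cv2
a=cv2.imread('pics/scene0.png')[140:300,265:525]; cv2.imwrite('pics/scene0c.png',cv2.resize(a,None,fx=3,fy=3,interpolation=cv2.INTER_CUBIC))
a=cv2.imread('pics/side0.png')[85:255,195:405]; b=cv2.imread('pics/side0.png')[260:360,365:465]
cv2.imwrite('pics/side0c.png',cv2.resize(a,None,fx=3.5,fy=3.5,interpolation=cv2.INTER_CUBIC))
```

```text
(no output)
```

View pics/scene0c.png

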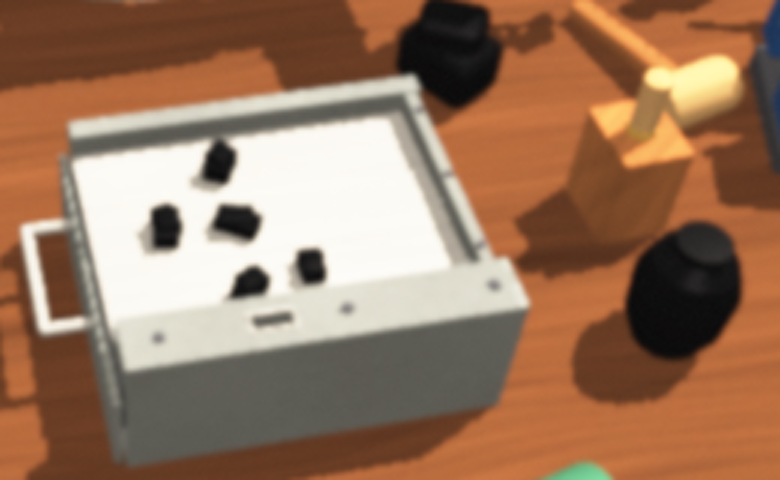

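View pics/side0c.png

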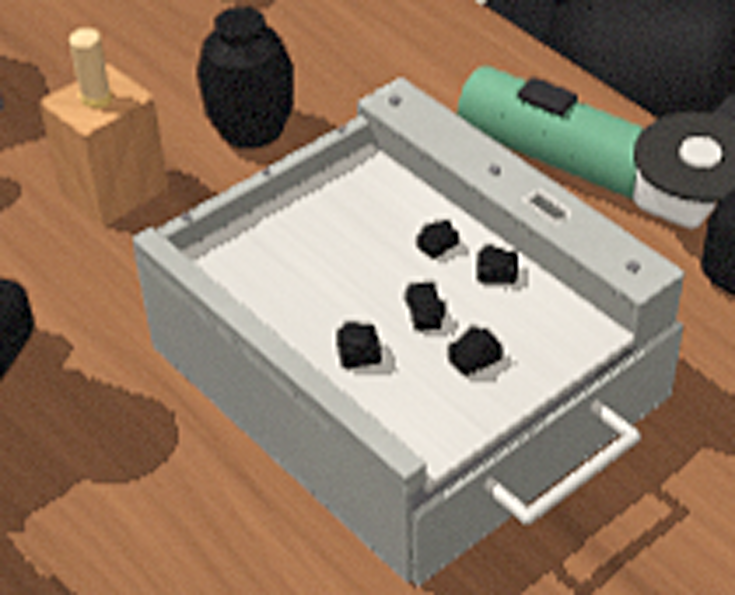

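```bash
cat > fit.py <<'E'
from h import *
from scipy.optimize import least_squares
sc=lambda u,v:(u/3+265,v/3+140)
sd=lambda u,v:(u/3.5+195,v/3.5+85)
# station coords, deck pt frame x,y; z abs
A=[((-.14,-.155,.135),sc(124,370)),((.18,-.155,.135),sc(527,305)),((.18,-.105,.135),sc(510,262)),((.18,.125,.125),sc(418,77)),((-.14,.125,.125),sc(69,125))]
B=[((.18,-.155,.135),sd(402,78)),((-.14,-.155,.135),sd(682,270)),((.18,-.105,.135),sd(360,103)),((-.14,-.105,.135),sd(637,303)),((.18,.125,.125),sd(136,239)),((-.14,.125,.125),sd(405,475))]
def st2w(p,P):
    P=np.atleast_2d(P); c,s=np.cos(p[2]),np.sin(p[2])
    return np.c_[p[0]+c*P[:,0]-s*P[:,1],p[1]+s*P[:,0]+c*P[:,1],P[:,2]]
def res(p):
    r=[]
    for cam,L in(('scene',A),('side',B)):
        r.append(w2px(cam,st2w(p,[a for a,_ in L]))-[b for _,b in L])
    return np.vstack(r)
if __name__=='__main__':
    f=least_squares(lambda p:res(p).ravel(),[.5,.1,1.57]); p=f.x; print(p); print(res(p).round(1).tolist())
    c,s=np.cos(p[2]),np.sin(p[2])
    def inv(w): d=w[:2]-p[:2]; return np.round([c*d[0]+s*d[1],-s*d[0]+c*d[1]],4)
    for cam,uv in(('scene',sc(272,320)),('side',sd(548,206))): w=px2w(cam,uv,.135); print('slot',w.round(4),inv(w))
    for n,cam,uv,z in[('blk top','scene',sc(642,137),.105),('hdl top','scene',sc(658,75),.17),('hdl top','side',sd(87,37),.17),('blk','side',sd(100,97),.105),
      ('matc','scene',(187,242),.004),('brushtop','scene',(176,226),.084),('brushtop','side',(426,291),.084),('handle','scene',sc(32,278),.068)]: 
        w=px2w(cam,uv,z); print(n,cam,w.round(4),inv(w))
    for uv in [(218,160),(165,226),(237,220),(310,265),(250,282)]: w=px2w('scene',sc(*uv),.112);print('off sc',inv(w))
    for uv in [(360,345),(475,350),(426,306),(438,238),(497,264)]: w=px2w('side',sd(*uv),.112);print('off sd',inv(w))
E
python3 fit.py
python3 - <<'E'
import cv2,numpy as np
a=cv2.imread('pics/side0.png'); s=a[265:365,360:470]
t=cv2.imread('pics/scene0.png')[195:285,140:230]
z=lambda i:cv2.resize(i,(400,400),interpolation=cv2.INTER_CUBIC)
cv2.imwrite('pics/brush0.png',np.hstack([z(s),z(t)]))
E
```

```text
[0.53890674 0.02592122 1.58598985]
[[0.2, 1.0], [1.2, 1.6], [-0.8, -0.4], [-0.7, -0.2], [-0.3, -0.8], [-0.0, -0.3], [0.6, 0.6], [-0.8, -0.5], [0.5, 0.3], [-1.4, -0.9], [-0.3, 0.7]]
slot [0.6667 0.0083 0.135 ] [-0.0196 -0.1275]
slot [0.6706 0.0085 0.135 ] [-0.0194 -0.1314]
blk top scene [0.5015 0.3884 0.105 ] [0.363  0.0319]
hdl top scene [0.4905 0.3902 0.17  ] [0.365  0.0429]
hdl top side [0.4979 0.3879 0.17  ] [0.3626 0.0355]
blk side [0.5    0.3902 0.105 ] [0.3648 0.0333]
matc scene [ 0.4781 -0.3996  0.004 ] [-0.4246  0.0672]
brushtop scene [ 0.4874 -0.412   0.084 ] [-0.4371  0.0582]
brushtop side [ 0.5013 -0.4046  0.084 ] [-0.4299  0.0441]
handle scene [ 0.5391 -0.166   0.068 ] [-0.1919  0.0027]
off sc [-0.0169  0.0679]
off sc [-0.0775  0.0016]
off sc [-0.0167 -0.003 ]
off sc [ 0.0307 -0.0618]
off sc [-0.0217 -0.07  ]
off sd [-0.0176  0.0605]
off sd [-0.078   0.0009]
off sd [-0.0202 -0.0026]
off sd [ 0.0292 -0.0597]
off sd [-0.0231 -0.0739]
```

View pics/brush0.png

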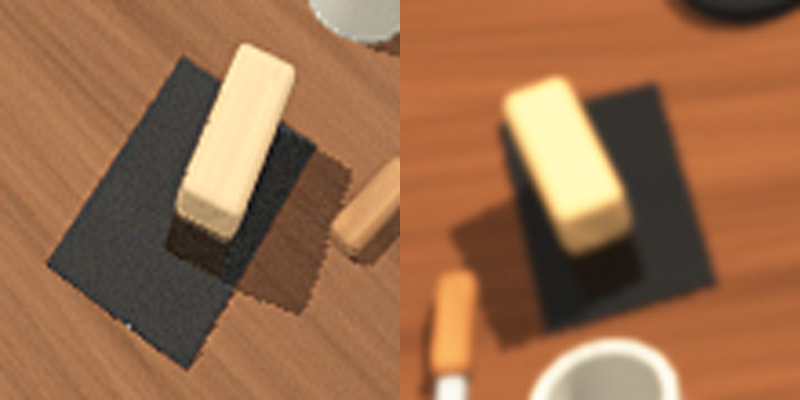

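Brush: in the side crop its top face is centred near (240,128), in the scene crop near (568,148). The brush lies off-centre on the mat, and I see five offcuts. I'll turn the tool to the station's axes first and work out the brush pose meanwhile.

step_arm([
  [0, 0, -0.01, 0.145, 0.6],
  [0, 0, -0.01, 0.145, 0.6],
  [0, 0, 0, 0.145, 0.6],
  [0, 0, 0, 0.145, 0.6],
  [0, 0, 0, 0.145, 0.6],
  [0, 0, 0, 0.145, 0.6],
  [0, 0, 0, 0.145, 0.6],
  [0, 0, 0, 0.145, 0.6],
  [0, 0, 0, 0.145, 0.6],
  [0, 0, 0, 0, 0.6],
])

```text
time_s: 1.15
eef_pos: [0.1369, 0.5325, 0.2509]
tool_rot: [2.235, -2.207, 0.001]
ft_force: [-0.0, 0.5, -0.4]
grip_width: 0.0515
finger_force: 0.0
```

```bash
cat > go.py <<'E'
from h import *
import sys
# tool-frame shift from current pose to world target x y z
def to(x,y,z,s=None):
    s=s or manip.sense(); M=R.from_rotvec(s['tool_rot']).as_matrix()
    print('t',round(s['time_s'],2),'pos',np.round(s['eef_pos'],4),'th',round(np.arctan2(M[1,0],M[0,0]),3),'F',np.round(s['ft_force'],1),'w',round(s['grip_width'],4),'-> tool',(M.T@(np.array([x,y,z])-s['eef_pos'])).round(4))
if __name__=='__main__': to(*map(float,sys.argv[1:4]))
E
python3 go.py .498 .389 .25
python3 - <<'E'
from h import *
sd=lambda u,v:(u/400*110+360,v/4+265); sc=lambda u,v:((u-400)/400*90+140,v/400*90+195)
for n,cam,f,pts,z in[('brush','side',sd,[(243,42),(297,68),(240,215),(178,192)],.084),('brush','scene',sc,[(505,97),(568,76),(632,198),(566,222)],.084),
 ('mat','side',sd,[(182,57),(315,145),(188,370),(48,263)],.004),('mat','scene',sc,[(658,83),(715,285),(550,330)],.004)]:
    P=np.array([px2w(cam,f(*p),z)[:2] for p in pts]); print(n,cam,P.round(4).tolist(),'c',P.mean(0).round(4))
    e=np.diff(P,axis=0,append=P[:1]); print('  len',np.hypot(*e.T).round(3),'ang',np.arctan2(e[:,1],e[:,0]).round(2))
E
```

```text
t 1.15 pos [0.1369 0.5325 0.2509] th -1.558 F [-0.   0.5 -0.4] w 0.0515 -> tool [ 0.148  -0.3592  0.001 ]
brush side [[0.5332, -0.3806], [0.5451, -0.4131], [0.4505, -0.4468], [0.4336, -0.4146]] c [ 0.4906 -0.4138]
  len [0.035 0.1   0.036 0.105] ang [-1.22 -2.8   2.06  0.33]
brush scene [[0.4507, -0.4437], [0.4404, -0.4082], [0.5385, -0.372], [0.5492, -0.4077]] c [ 0.4947 -0.4079]
  len [0.037 0.104 0.037 0.105] ang [ 1.85  0.35 -1.28 -2.79]
mat side [[0.5433, -0.339], [0.563, -0.4352], [0.399, -0.4693], [0.3803, -0.3722]] c [ 0.4714 -0.4039]
  len [0.098 0.168 0.099 0.166] ang [-1.37 -2.94  1.76  0.2 ]
mat scene [[0.3815, -0.3694], [0.5456, -0.3388], [0.5611, -0.4324]] c [ 0.4961 -0.3802]
  len [0.167 0.095 0.19 ] ang [ 0.18 -1.41  2.8 ]
```

step_arm([
  [0.015, -0.036, 0, 0, 0.6],
  [0.015, -0.036, 0, 0, 0.6],
  [0.015, -0.036, 0, 0, 0.6],
  [0.015, -0.036, 0, 0, 0.6],
  [0.015, -0.036, 0, 0, 0.6],
  [0.015, -0.036, 0, 0, 0.6],
  [0.015, -0.036, 0, 0, 0.6],
  [0.015, -0.036, 0, 0, 0.6],
  [0.014, -0.036, 0, 0, 0.6],
  [0.014, -0.035, 0, 0, 0.6],
  [0, 0, 0, 0, 0.6],
])

```text
time_s: 2.25
eef_pos: [0.5013, 0.3874, 0.2497]
tool_rot: [2.235, -2.204, 0.002]
ft_force: [0.2, 0.7, -0.3]
grip_width: 0.0515
finger_force: 0.0
```

```bash
python3 go.py .498 .389 .25
python3 - <<'E'
from h import *
s=save('wrist','w1'); print(w2px('wrist',[[.498,.389,.17],[.498,.389,.105]],s))
E
```

```text
t 2.25 pos [0.5013 0.3874 0.2497] th -1.557 F [ 0.2  0.7 -0.3] w 0.0515 -> tool [-0.0017  0.0033 -0.0003]
[[321.46798311 214.45998986]
 [320.45626361 194.01059846]]
```

View pics/w1.png

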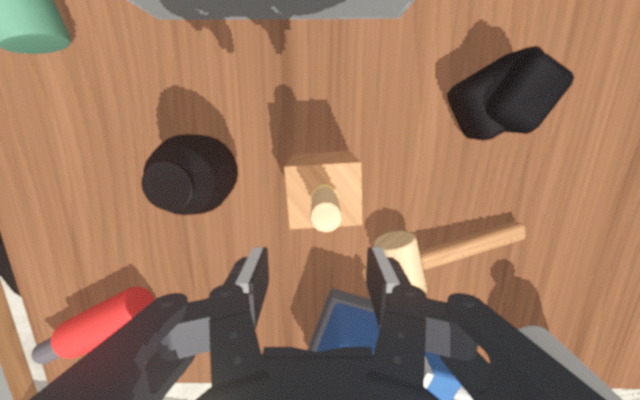

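Handle top seen at about (326,217), block top corners at (286,170), (360,164), (362,227), (289,228).

Run:
```python
from h import *
s=manip.sense()
print(px2w('wrist',(326,217),.170,s)); print(np.mean([px2w('wrist',u,.105,s) for u in[(286,168),(360,163),(362,227),(289,228)]],0)); print(px2w('wrist',(324,187),.1075,s))
```

```text
[0.49266428 0.39223555 0.17      ]
[0.49240949 0.39375074 0.105     ]
[0.49295953 0.38226188 0.1075    ]
```

step_arm([
  [-0.004, 0.008, 0, 0, 0.6],
  [0, 0, 0.03, 0, 0.6],
  [0, 0, 0.03, 0, 0.6],
  [0, 0, 0.03, 0, 0.6],
  [0, 0, 0.02, 0, 0.6],
  [0, 0, 0.015, 0, 0.6],
  [0, 0, 0, 0, 0],
  [0, 0, 0, 0, 0],
  [0, 0, 0, 0, 0],
  [0, 0, 0, 0, 0],
  [0, 0, 0, 0, 0],
  [0, 0, 0, 0, 0],
])

```text
time_s: 3.5
eef_pos: [0.49, 0.3937, 0.1266]
tool_rot: [-2.237, 2.206, 0.0]
ft_force: [-0.4, 0.1, -1.2]
grip_width: 0.0247
finger_force: 58.7
```

```bash
python3 go.py .6690 .0084 .295
```

```text
t 3.5 pos [0.49   0.3937 0.1266] th -1.557 F [-0.4  0.1 -1.2] w 0.0247 -> tool [ 0.3877 -0.1736 -0.1685]
```

step_arm([
  [0, 0, -0.02, 0, 0],
  [0, 0, -0.03, 0, 0],
  [0, 0, -0.03, 0, 0],
  [0, 0, -0.03, 0, 0],
  [0, 0, -0.03, 0, 0],
  [0, 0, -0.025, 0, 0],
  [0, 0, 0, 0, 0],
])

```text
time_s: 4.2
eef_pos: [0.4913, 0.3942, 0.2959]
tool_rot: [-2.231, 2.201, -0.001]
ft_force: [0.4, -0.3, -0.0]
grip_width: 0.0248
finger_force: 60.2
```

step_arm([
  [0.032, -0.014, 0, 0, 0],
  [0.036, -0.016, 0, 0, 0],
  [0.036, -0.016, 0, 0, 0],
  [0.036, -0.016, 0, 0, 0],
  [0.036, -0.016, 0, 0, 0],
  [0.036, -0.016, 0, 0, 0],
  [0.036, -0.016, 0, 0, 0],
  [0.036, -0.016, 0, 0, 0],
  [0.036, -0.016, 0, 0, 0],
  [0.034, -0.016, 0, 0, 0],
  [0.034, -0.016, 0, 0, 0],
  [0, 0, 0, 0, 0],
])

```text
time_s: 5.4
eef_pos: [0.6702, 0.0037, 0.2891]
tool_rot: [2.229, -2.209, -0.002]
ft_force: [-1.8, 0.2, -1.4]
grip_width: 0.0251
finger_force: 60.2
```

```bash
python3 go.py .6690 .0084 .28
python3 - <<'E'
from h import *
s=save('wrist','w2'); print(w2px('wrist',[[.669,.0084,.135],s['eef_pos']-np.array([0,0,.1166])],s))
print(np.round(manip.sense()['qpos'],2))
E
```

```text
t 5.4 pos [0.6702 0.0037 0.2891] th -1.562 F [-1.8  0.2 -1.4] w 0.0251 -> tool [-0.0047  0.0012  0.0091]
[[318.02053927 194.40899349]
 [316.99018389 199.8384419 ]]
[ 0.24  0.51  0.63 -0.   -1.7  -0.23]
```

View pics/w2.png

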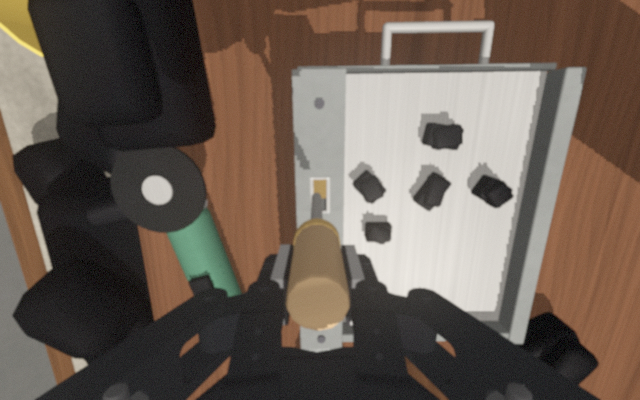

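The slot is at about (320,193), with brass visible in it, and the rod tip is at about (317,199). I'll zoom in.

Run:
```python
import cv2
a=cv2.imread('pics/w2.png')[155:255,270:370]; cv2.imwrite('pics/w2c.png',cv2.resize(a,(600,600),interpolation=cv2.INTER_CUBIC))
```

```text
(no output)
```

View pics/w2c.png

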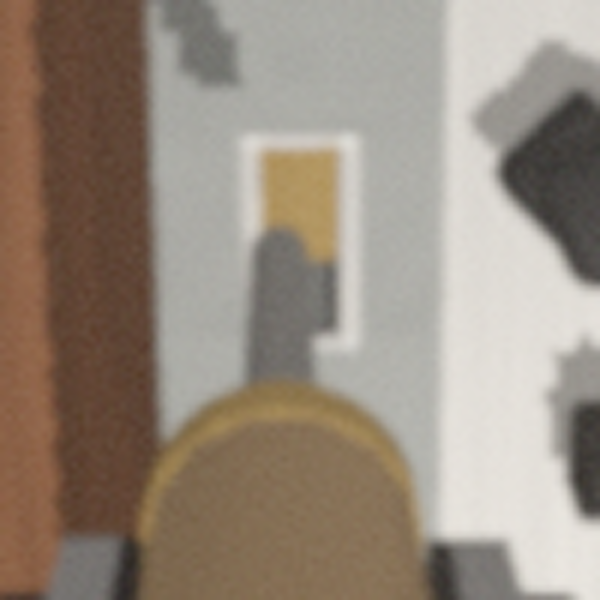

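```bash
python3 - <<'E'
from h import *
s=manip.sense()
a=px2w('wrist',(320,195.3),.135,s); print(a); print(px2w('wrist',(316.9,197.7),s['eef_pos'][2]-.1166,s))
for x,y in((0,0),(.001,0),): print(w2px('wrist',[[a[0]+x,a[1],.135]],s))
E
python3 go.py .6672 .0084 .262
```

```text
[0.6664641  0.01159554 0.135     ]
[0.66988745 0.00384188 0.17274427]
[[320.  195.3]]
[[319.04386614 195.29118742]]
t 5.45 pos [0.6697 0.0058 0.2893] th -1.56 F [-0.9  0.3 -0.3] w 0.0247 -> tool [-0.0027  0.0024  0.0274]
```

step_arm([
  [-0.004, 0.003, 0, 0, 0],
  [0, 0, 0.015, 0, 0],
  [0, 0, 0.014, 0, 0],
  [0, 0, 0, 0, 0],
  [0, 0, 0, 0, 0],
])

```text
time_s: 5.95
eef_pos: [0.6659, 0.013, 0.2628]
tool_rot: [2.238, -2.204, 0.0]
ft_force: [-0.1, 0.0, -0.8]
grip_width: 0.0246
finger_force: 60.2
```

```bash
python3 go.py .667 .0095 .26
python3 - <<'E'
from h import *
s=save('wrist','w3'); print(w2px('wrist',[[.667,.01,.135],s['eef_pos']-np.array([0,0,.1166])],s))
a=cv2.imread('pics/w3.png')[155:255,270:370]; cv2.imwrite('pics/w3c.png',cv2.resize(a,(600,600),interpolation=cv2.INTER_CUBIC))
E
```

```text
t 5.95 pos [0.6659 0.013  0.2628] th -1.555 F [-0.1  0.  -0.8] w 0.0246 -> tool [ 0.0035 -0.001   0.0028]
[[316.28782613 193.46171551]
 [317.38331933 199.72085436]]
```

View pics/w3c.png

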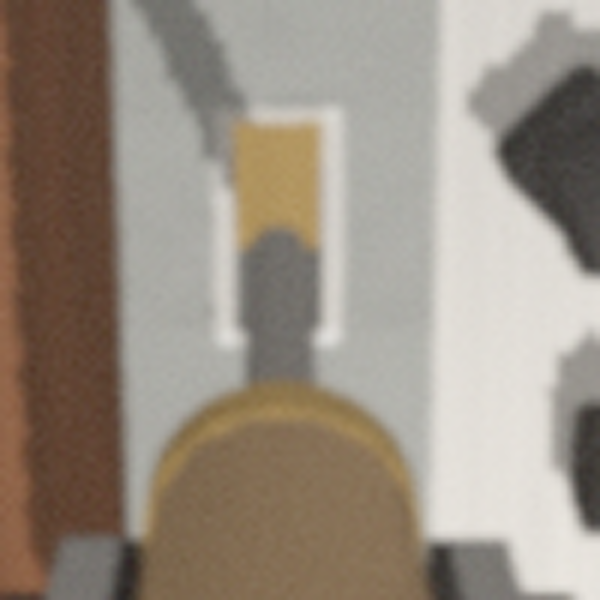

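step_arm([
  [0.003, 0, 0.01, 0, 0],
  [0, 0, 0.015, 0, 0],
  [0, 0, 0.015, 0, 0],
  [0, 0, 0.015, 0, 0],
  [0, 0, 0.003, 0, 0],
  [0, 0, 0, 0, 0],
])

```text
time_s: 6.6
eef_pos: [0.6662, 0.0088, 0.2039]
tool_rot: [2.236, -2.205, -0.001]
ft_force: [0.1, -0.6, -0.9]
grip_width: 0.0246
finger_force: 60.2
```

step_arm([
  [0, 0, 0.003, 0, 0],
  [0, 0, 0.003, 0, 0],
  [0, 0, 0.003, 0, 0],
  [0, 0, 0.003, 0, 0],
  [0, 0, 0, 0, 0],
  [0, 0, 0, 0, 0],
])

```text
time_s: 7.2
eef_pos: [0.6672, 0.0104, 0.1942]
tool_rot: [-2.235, 2.202, -0.002]
ft_force: [-1.3, 3.5, 5.8]
grip_width: 0.0246
finger_force: 60.6
```

```bash
python3 go.py .667 .0095 .26
python3 - <<'E'
from h import *
from fit import st2w
s=save('side','side1'); p=[.53890674,.02592122,1.58598985]
for d in (0,.04): print(d,w2px('side',st2w(p,[(-.18-d,0,.068)])))
a=cv2.imread('pics/side1.png')[85:285,195:425]; cv2.imwrite('pics/side1c.png',cv2.resize(a,None,fx=2.5,fy=2.5))
E
```

```text
t 7.2 pos [0.6672 0.0104 0.1942] th -1.556 F [-1.3  3.5  5.8] w 0.0246 -> tool [ 0.0007 -0.     -0.0658]
0 [[358.09910604 218.56082451]]
0.04 [[369.56749364 227.90475733]]
```

View pics/side1c.png

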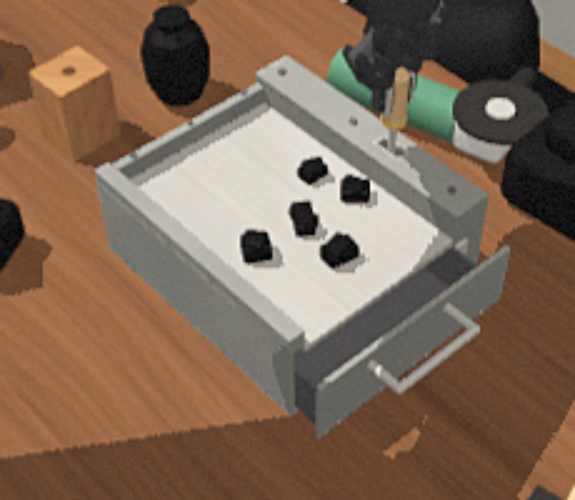

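The drawer has sprung out about 40 mm. Now I'll return the rod.

step_arm([
  [0, 0, -0.02, 0, 0],
  [0, 0, -0.03, 0, 0],
  [0, 0, -0.03, 0, 0],
  [0, 0, -0.02, 0, 0],
  [0, 0, 0, 0, 0],
])

```text
time_s: 7.75
eef_pos: [0.6676, 0.0087, 0.2963]
tool_rot: [-2.233, 2.203, -0.008]
ft_force: [-0.2, -1.0, -0.5]
grip_width: 0.0246
finger_force: 60.2
```

step_arm([
  [-0.032, 0.014, 0, 0, 0],
  [-0.035, 0.0155, 0, 0, 0],
  [-0.035, 0.0155, 0, 0, 0],
  [-0.035, 0.0155, 0, 0, 0],
  [-0.035, 0.0155, 0, 0, 0],
  [-0.035, 0.0155, 0, 0, 0],
  [-0.035, 0.0155, 0, 0, 0],
  [-0.035, 0.0155, 0, 0, 0],
  [-0.035, 0.0155, 0, 0, 0],
  [-0.035, 0.0155, 0, 0, 0],
  [-0.035, 0.0155, 0, 0, 0],
  [0, 0, 0, 0, 0],
])

```text
time_s: 8.95
eef_pos: [0.4895, 0.3923, 0.2901]
tool_rot: [2.24, -2.199, -0.002]
ft_force: [0.8, -0.4, -0.6]
grip_width: 0.0245
finger_force: 60.2
```

```bash
python3 - <<'E'
from h import *
print(px2w('side',(68/2.5+195,70.5/2.5+85),.105))
s=save('wrist','w4'); 
a=cv2.imread('pics/w4.png')[130:280,240:390]; cv2.imwrite('pics/w4c.png',cv2.resize(a,(600,600),interpolation=cv2.INTER_CUBIC))
E
python3 go.py .4918 .3935 .26
```

```text
[0.49556286 0.39096823 0.105     ]
t 9.0 pos [0.4906 0.3904 0.2905] th -1.554 F [ 0.3 -0.5 -1.2] w 0.025 -> tool [-0.0031 -0.0013  0.0305]
```

View pics/w4c.png

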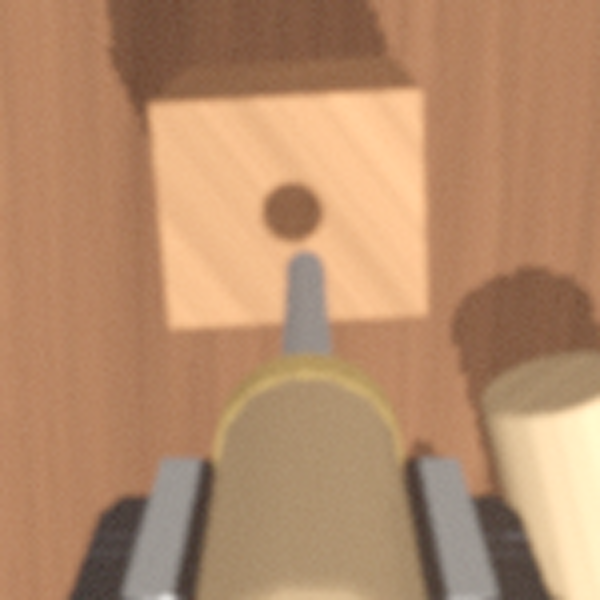

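Hole at (313,183) in the full picture, rod tip at (316,197).

Run:
```python
from h import *
s=manip.sense(); print(s['eef_pos'])
print(px2w('wrist',(313.3,183),.105,s), px2w('wrist',(316,195.5),s['eef_pos'][2]-.1166,s), w2px('wrist',s['eef_pos']-np.array([0,0,.1166]),s))
```

```text
[0.49058233 0.39042741 0.29052672]
[0.49475905 0.38992802 0.105     ] [0.49167566 0.38629532 0.17392672] [[317.11844917 199.87258044]]
```

step_arm([
  [0, -0.0035, 0.02, 0, 0],
  [0, 0, 0.025, 0, 0],
  [0, 0, 0.015, 0, 0],
  [0, 0, 0, 0, 0],
  [0, 0, 0, 0, 0],
])

```text
time_s: 9.5
eef_pos: [0.4961, 0.3879, 0.2326]
tool_rot: [2.236, -2.207, 0.001]
ft_force: [-0.3, 0.1, -0.4]
grip_width: 0.0248
finger_force: 60.2
```

```bash
python3 go.py .4942 .3905 .12
python3 - <<'E'
from h import *
s=save('wrist','w5'); print(w2px('wrist',[[.4942,.3905,.105],s['eef_pos']-np.array([0,0,.1166])],s))
a=cv2.imread('pics/w5.png')[150:250,265:365]; cv2.imwrite('pics/w5c.png',cv2.resize(a,(600,600),interpolation=cv2.INTER_CUBIC))
E
```

```text
t 9.5 pos [0.4961 0.3879 0.2326] th -1.558 F [-0.3  0.1 -0.4] w 0.0248 -> tool [-0.0027  0.0019  0.1126]
[[319.3186663  199.24750817]
 [317.43000652 199.75167221]]
```

View pics/w5c.png

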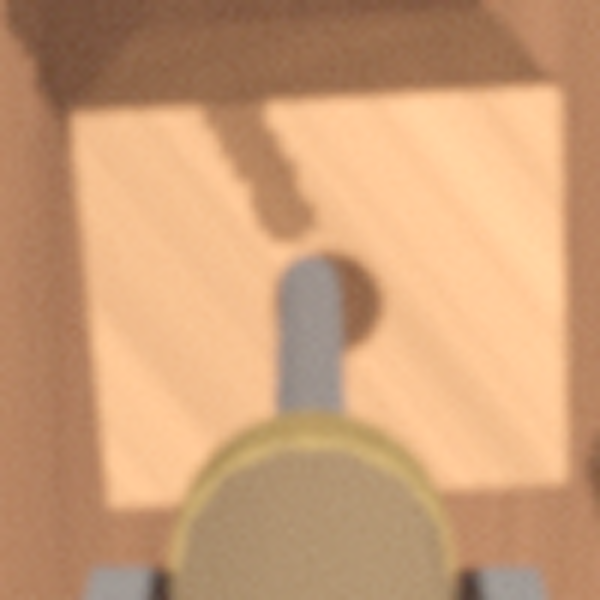

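step_arm([
  [-0.003, 0.002, 0, 0, 0],
  [0, 0, 0.01, 0, 0],
  [0, 0, 0.01, 0, 0],
  [0, 0, 0.005, 0, 0],
  [0, 0, 0, 0, 0],
])

```text
time_s: 10.05
eef_pos: [0.493, 0.3911, 0.2057]
tool_rot: [2.235, -2.204, 0.0]
ft_force: [-0.6, -1.1, -1.3]
grip_width: 0.0248
finger_force: 60.2
```

```bash
python3 go.py .4942 .3905 .12
```

```text
t 10.05 pos [0.493  0.3911 0.2057] th -1.557 F [-0.6 -1.1 -1.3] w 0.0248 -> tool [ 0.0005 -0.0014  0.0857]
```

step_arm([
  [0, 0, 0.02, 0, 0],
  [0, 0, 0.02, 0, 0],
  [0, 0, 0.02, 0, 0],
  [0, 0, 0.01, 0, 0],
  [0, 0, 0.007, 0, 0],
  [0, 0, 0.002, 0, 0],
  [0, 0, 0, 0, 0],
  [0, 0, 0, 0, 0],
])

```text
time_s: 10.85
eef_pos: [0.494, 0.392, 0.1293]
tool_rot: [-2.236, 2.204, -0.0]
ft_force: [-0.9, 0.7, -1.5]
grip_width: 0.025
finger_force: 60.2
```

```bash
python3 go.py .4942 .3905 .12
```

```text
t 10.85 pos [0.494  0.392  0.1293] th -1.557 F [-0.9  0.7 -1.5] w 0.025 -> tool [ 0.0015 -0.0002  0.0093]
```

step_arm([
  [0, 0, 0.002, 0, 0],
  [0, 0, 0.001, 0, 0],
  [0, 0, 0, 0, 0],
  [0, 0, 0, 0, 0.6],
  [0, 0, 0, 0, 0.6],
  [0, 0, 0, 0, 0.6],
  [0, 0, 0, 0, 0.6],
  [0, 0, -0.02, 0, 0.6],
  [0, 0, -0.03, 0, 0.6],
  [0, 0, -0.03, 0, 0.6],
  [0, 0, -0.03, 0, 0.6],
  [0, 0, 0, 0, 0.6],
])

```text
time_s: 12.05
eef_pos: [0.4953, 0.3927, 0.2405]
tool_rot: [-2.231, 2.199, -0.001]
ft_force: [0.9, 0.7, -0.0]
grip_width: 0.0514
finger_force: 0.0
```

Run:
```python
from h import *
from fit import st2w
s=save('wrist','w6'); print(s['eef_pos'],w2px('wrist',[[.494,.391,.17],[.494,.391,.105]],s))
save('side','side2'); p=[.53890674,.02592122,1.58598985]
for d in (0.03,.04): print(d,w2px('side',st2w(p,[(-.18-d,0,.068)])),st2w(p,[(-.18-d,0,.068)]).round(4))
w=cv2.imread('pics/w6.png'); b=cv2.imread('pics/side2.png')
z=lambda i:cv2.resize(i,(400,400),interpolation=cv2.INTER_CUBIC)
cv2.imwrite('pics/c6.png',np.hstack([z(w[110:270,240:400]),z(b[85:285,195:395])]))
```

```text
[0.49531697 0.39269402 0.24054117] [[319.87818889 213.44881784]
 [319.70531029 192.00262962]]
0.03 [[366.66253058 225.53787616]] [[ 0.5421 -0.1841  0.068 ]]
0.04 [[369.56749364 227.90475733]] [[ 0.5422 -0.1941  0.068 ]]
```

View pics/c6.png

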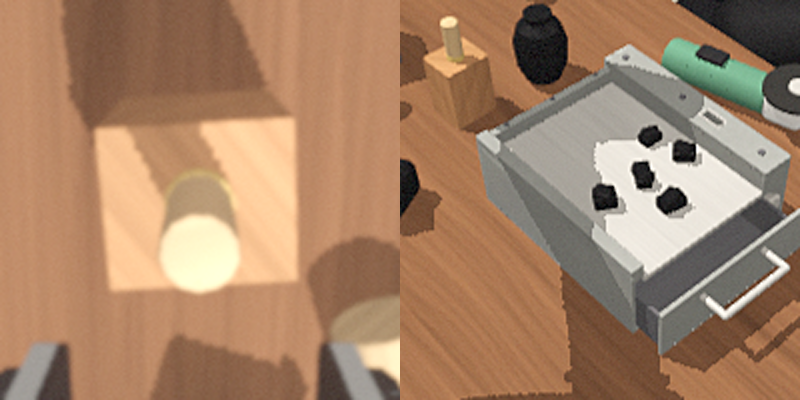

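The rod is seated in its block with the handle on its top, and the drawer is out about 40 mm, its bar ends near (356,244) and (386,219) in the side picture. Next comes the drawer handle.

step_arm([
  [0, 0, 0, 0.142, 0.4],
  [0, 0, 0, 0.142, 0.4],
  [0, 0, 0, 0.142, 0.4],
  [0, 0, 0, 0.142, 0.4],
  [0, 0, 0, 0.142, 0.4],
  [0, 0, 0, 0.142, 0.4],
  [0, 0, 0, 0.142, 0.4],
  [0, 0, 0, 0.142, 0.4],
  [0, 0, 0, 0.142, 0.4],
  [0, 0, 0, 0.142, 0.4],
  [0, 0, 0, 0.147, 0.4],
  [0, 0, 0, 0, 0.4],
])

```text
time_s: 13.35
eef_pos: [0.493, 0.3912, 0.2336]
tool_rot: [0.026, -3.139, 0.003]
ft_force: [-0.2, 0.6, -0.1]
grip_width: 0.0339
finger_force: 0.0
```

step_arm([
  [-0.004, -0.04, 0, 0, 0.4],
  [-0.004, -0.05, 0, 0, 0.4],
  [-0.004, -0.05, 0, 0, 0.4],
  [-0.004, -0.05, 0, 0, 0.4],
  [-0.004, -0.05, 0, 0, 0.4],
  [-0.004, -0.05, 0, 0, 0.4],
  [-0.004, -0.05, 0, 0, 0.4],
  [-0.004, -0.05, 0, 0, 0.4],
  [-0.004, -0.05, 0, 0, 0.4],
  [-0.004, -0.05, 0, 0, 0.4],
  [-0.004, -0.04, 0, 0, 0.4],
  [0, 0, 0, 0, 0.4],
])

```text
time_s: 14.55
eef_pos: [0.5461, -0.1403, 0.2339]
tool_rot: [0.026, -3.139, 0.001]
ft_force: [-0.5, 0.5, -1.1]
grip_width: 0.0338
finger_force: 0.0
```

```bash
python3 - <<'E'
from h import *
from fit import st2w
s=save('wrist','w7')
p=[.53890674,.02592122,1.58598985]
print(px2w('side',(371.5,231.5),.068), px2w('side',(356,244),.068),px2w('side',(386.5,219),.068))
save('scene','scene7')
for P in st2w(p,[(-.23,0.0,.068),(-.235,.05,.068),(-.235,-.05,.068)]): print(P.round(4),w2px('wrist',P,s).round(1))
w=cv2.imread('pics/w7.png')
g=cv2.cvtColor(w,cv2.COLOR_BGR2HSV)
u,v=w2px('wrist',st2w(p,[(-.23,0.01,.068)]),s)[0].astype(int); print(u,v)
print('col S/V down',[(k,int(g[k,u,1]),int(g[k,u,2])) for k in range(v-45,v+60,2) if 0<=k<400])
E
python3 go.py .5425 -.204 .1
```

```text
[ 0.53785348 -0.2050341   0.068     ] [ 0.48254598 -0.20672949  0.068     ] [ 0.59487035 -0.20243454  0.068     ]
[ 0.5424 -0.2041  0.068 ] [[257.7 183.2]]
[ 0.4925 -0.2098  0.068 ] [[250.  135.4]]
[ 0.5925 -0.2083  0.068 ] [[255.7 226.9]]
257 174
col S/V down [(129, 11, 213), (131, 13, 201), (133, 14, 178), (135, 14, 176), (137, 14, 178), (139, 13, 180), (141, 15, 183), (143, 14, 188), (145, 15, 191), (147, 13, 192), (149, 12, 195), (151, 14, 197), (153, 13, 199), (155, 13, 199), (157, 13, 200), (159, 13, 201), (161, 13, 203), (163, 13, 204), (165, 14, 206), (167, 14, 207), (169, 12, 207), (171, 11, 209), (173, 12, 209), (175, 15, 209), (177, 12, 211), (179, 13, 209), (181, 11, 208), (183, 13, 210), (185, 12, 210), (187, 13, 208), (189, 11, 209), (191, 13, 210), (193, 12, 212), (195, 13, 209), (197, 11, 209), (199, 12, 209), (201, 11, 210), (203, 11, 209), (205, 13, 209), (207, 12, 207), (209, 12, 208), (211, 12, 207), (213, 12, 207), (215, 11, 205), (217, 10, 205), (219, 13, 203), (221, 10, 201), (223, 13, 200), (225, 11, 201), (227, 13, 197), (229, 13, 197), (231, 12, 195), (233, 15, 183)]
t 14.65 pos [ 0.5463 -0.1368  0.2342] th -3.123 F [-0.1  0.4  0.7] w 0.0343 -> tool [ 0.0048 -0.0671  0.1342]
```

Run:
```python
from h import *
s=manip.sense(); g=cv2.cvtColor(cv2.imread('pics/w7.png'),cv2.COLOR_BGR2HSV)
for v in (160,180,200): print(v,[(u,int(g[v,u,1]),int(g[v,u,2])) for u in range(235,300,2)])
for u in (252,255,258): print(u,px2w('wrist',(u,180),.068,s))
```

```text
160 [(235, 118, 95), (237, 126, 103), (239, 121, 139), (241, 127, 141), (243, 128, 141), (245, 126, 142), (247, 127, 141), (249, 95, 142), (251, 21, 171), (253, 13, 203), (255, 12, 212), (257, 13, 202), (259, 17, 162), (261, 87, 105), (263, 118, 93), (265, 112, 98), (267, 121, 97), (269, 109, 96), (271, 109, 96), (273, 117, 94), (275, 122, 92), (277, 103, 99), (279, 115, 95), (281, 119, 94), (283, 101, 98), (285, 119, 94), (287, 119, 94), (289, 122, 90), (291, 57, 108), (293, 10, 159), (295, 7, 175), (297, 9, 169), (299, 12, 130)]
180 [(235, 111, 94), (237, 122, 92), (239, 112, 93), (241, 126, 119), (243, 124, 136), (245, 121, 137), (247, 121, 137), (249, 122, 136), (251, 55, 143), (253, 13, 183), (255, 12, 207), (257, 12, 209), (259, 12, 191), (261, 32, 136), (263, 108, 92), (265, 125, 90), (267, 111, 92), (269, 106, 91), (271, 118, 91), (273, 116, 90), (275, 112, 91), (277, 113, 90), (279, 115, 89), (281, 110, 90), (283, 126, 87), (285, 116, 90), (287, 122, 88), (289, 115, 91), (291, 70, 98), (293, 5, 149), (295, 10, 171), (297, 9, 167), (299, 9, 145)]
200 [(235, 122, 96), (237, 117, 96), (239, 121, 93), (241, 115, 104), (243, 128, 133), (245, 130, 139), (247, 128, 138), (249, 127, 139), (251, 120, 138), (253, 31, 157), (255, 12, 195), (257, 12, 208), (259, 11, 203), (261, 16, 178), (263, 63, 113), (265, 123, 93), (267, 121, 93), (269, 121, 93), (271, 112, 96), (273, 113, 95), (275, 122, 94), (277, 121, 95), (279, 127, 92), (281, 118, 93), (283, 108, 99), (285, 121, 95), (287, 109, 96), (289, 123, 93), (291, 102, 95), (293, 19, 131), (295, 9, 170), (297, 9, 171), (299, 10, 147)]
252 [ 0.53944421 -0.20636942  0.068     ]
255 [ 0.53938359 -0.20316367  0.068     ]
258 [ 0.53932302 -0.19995751  0.068     ]
```

step_arm([
  [0.004, -0.03, 0, 0, 0.4],
  [0, -0.036, 0, 0, 0.4],
  [0, 0, 0.04, 0, 0.4],
  [0, 0, 0.04, 0, 0.4],
  [0, 0, 0.02, 0, 0.4],
  [0, 0, 0, 0, 0.4],
  [0, 0, 0, 0, 0.4],
])

```text
time_s: 15.35
eef_pos: [0.5445, -0.2014, 0.1361]
tool_rot: [-0.033, 3.141, -0.001]
ft_force: [-0.5, -0.8, 1.3]
grip_width: 0.034
finger_force: 0.0
```

```bash
python3 go.py .5425 -.2027 .054
```

```text
t 15.35 pos [ 0.5445 -0.2014  0.1361] th -3.121 F [-0.5 -0.8  1.3] w 0.034 -> tool [ 0.002  -0.0012  0.0821]
```

Then descend, pinch, and see what reads.

step_arm([
  [0, -0.001, 0.03, 0, 0.4],
  [0, 0, 0.03, 0, 0.4],
  [0, 0, 0.02, 0, 0.4],
  [0, 0, 0, 0, 0.4],
  [0, 0, 0, 0, 0],
  [0, 0, 0, 0, 0],
  [0, 0, 0, 0, 0],
  [0, 0, 0, 0, 0],
  [0, 0, 0, 0, 0],
])

```text
time_s: 16.25
eef_pos: [0.5458, -0.2035, 0.058]
tool_rot: [-0.029, 3.137, -0.002]
ft_force: [-0.3, 1.5, 7.1]
grip_width: 0.0076
finger_force: 58.8
```

step_arm([
  [0, -0.01, 0, 0, 0],
  [0, -0.015, 0, 0, 0],
  [0, -0.015, 0, 0, 0],
  [0, -0.015, 0, 0, 0],
  [0, -0.01, 0, 0, 0],
  [0, -0.005, 0, 0, 0],
  [0, 0, 0, 0, 0],
])

```text
time_s: 16.95
eef_pos: [0.5472, -0.2748, 0.058]
tool_rot: [-0.028, 3.136, -0.004]
ft_force: [-0.0, -1.5, 5.3]
grip_width: 0.0075
finger_force: 59.1
```

```bash
python3 go.py .5435 -.279 .054
```

```text
t 16.95 pos [ 0.5472 -0.2748  0.058 ] th -3.124 F [-0.  -1.5  5.3] w 0.0075 -> tool [ 0.0038 -0.0041  0.004 ]
```

step_arm([
  [0, -0.002, 0, 0, 0],
  [0, -0.002, 0, 0, 0],
  [0, 0, 0, 0, 0],
])

```text
time_s: 17.25
eef_pos: [0.5472, -0.2772, 0.058]
tool_rot: [-0.029, 3.136, -0.001]
ft_force: [-0.9, 1.1, 7.2]
grip_width: 0.0078
finger_force: 59.3
```

step_arm([
  [0, -0.002, 0, 0, 0],
  [0, -0.002, 0, 0, 0],
  [0, 0, 0, 0, 0],
])

```text
time_s: 17.55
eef_pos: [0.5472, -0.2774, 0.0579]
tool_rot: [-0.029, 3.137, 0.007]
ft_force: [-1.1, 16.4, 11.5]
grip_width: 0.0074
finger_force: 60.1
```

step_arm([
  [0, 0.002, 0, 0, 0],
  [0, 0, 0, 0, 0.4],
  [0, 0, 0, 0, 0.4],
  [0, 0, 0, 0, 0.4],
  [0, 0, -0.03, 0, 0.4],
  [0, 0, -0.04, 0, 0.4],
  [0, 0, -0.04, 0, 0.5],
  [0, 0, -0.03, 0, 0.6],
  [0, -0.04, 0, -0.11, 0.7],
  [0, -0.04, 0, -0.11, 0.7],
  [0, 0, 0, -0.107, 0.7],
  [0, 0, 0, 0, 0.7],
])

```text
time_s: 18.75
eef_pos: [0.5506, -0.36, 0.1943]
tool_rot: [0.537, -3.094, -0.001]
ft_force: [-0.1, 0.3, -0.1]
grip_width: 0.0597
finger_force: 0.0
```

```bash
python3 go.py .4925 -.411 .17
python3 - <<'E'
from h import *
print('mug',px2w('side',(463,236),.085),px2w('scene',(187,283),.085),'chisel',px2w('side',(456,324),.012),px2w('side',(478,303),.012))
s=save('wrist','w8'); g=cv2.cvtColor(cv2.imread('pics/w8.png'),cv2.COLOR_BGR2HSV)
c=[(.4925+a*np.cos(.345)-b*np.sin(.345),-.411+a*np.sin(.345)+b*np.cos(.345),.084) for a,b in((.052,.019),(.052,-.019),(-.052,-.019),(-.052,.019),(0,0))]
q=w2px('wrist',c,s); print(q.round(1).tolist())
u,v=q[4].astype(int)
m=cv2.inRange(g,(12,60,150),(32,200,255)); n,l,st,ce=cv2.connectedComponentsWithStats(m)
for i in range(1,n):
    if st[i][4]>300: print(st[i],ce[i].round(1))
print(g[v,u])
E
```

```text
t 18.75 pos [ 0.5506 -0.36    0.1943] th -2.798 F [-0.1  0.3 -0.1] w 0.0597 -> tool [ 0.0718 -0.0285  0.0244]
mug [ 0.68396024 -0.36765595  0.085     ] [ 0.66503903 -0.38404647  0.085     ] chisel [ 0.52880228 -0.48601525  0.012     ] [ 0.60970614 -0.48782038  0.012     ]
[[306.2, 179.8], [262.9, 179.9], [255.5, 47.7], [304.6, 47.7], [282.5, 118.0]]
[  30    0  173   56 2810] [135.2  20. ]
[354   0  55  26 601] [380.6   9.8]
[   0    6  187  106 4868] [91.3 59.8]
[ 71  22  64  31 314] [102.3  35.2]
[ 230   48  111  198 8910] [282.9 148.6]
[ 518   51  122   97 4651] [594.9 103.6]
[   0   82  148   95 6130] [ 61.7 137.4]
[ 212  221  167  134 4346] [310.7 300.2]
[   0  259  107  115 4861] [ 40.2 320.8]
[432 364  45  34 410] [452.1 379.1]
[ 17  89 184]
```

Run:
```python
from h import *
s=manip.sense(); g=cv2.cvtColor(cv2.imread('pics/w8.png'),cv2.COLOR_BGR2HSV)
for v in (60,120,165): print(v,[(u,*map(int,g[v,u])) for u in range(245,325,5)])
m=cv2.inRange(g,(12,50,130),(32,104,255)); m=cv2.morphologyEx(m,cv2.MORPH_OPEN,np.ones((3,3)));n,l,st,ce=cv2.connectedComponentsWithStats(m)
for i in range(1,n):
    if st[i][4]>400: print(st[i],ce[i].round(1))
```

```text
60 [(245, 11, 117, 109), (250, 12, 116, 108), (255, 13, 116, 117), (260, 17, 92, 182), (265, 18, 89, 187), (270, 17, 91, 190), (275, 17, 87, 188), (280, 18, 88, 186), (285, 16, 86, 187), (290, 18, 90, 185), (295, 17, 90, 187), (300, 16, 97, 158), (305, 15, 87, 76), (310, 15, 43, 48), (315, 15, 46, 55), (320, 15, 31, 49)]
120 [(245, 11, 121, 105), (250, 12, 123, 108), (255, 10, 126, 87), (260, 17, 90, 164), (265, 17, 93, 183), (270, 16, 86, 190), (275, 18, 90, 185), (280, 16, 89, 186), (285, 18, 88, 186), (290, 17, 94, 184), (295, 18, 91, 185), (300, 16, 93, 162), (305, 19, 104, 103), (310, 18, 47, 54), (315, 16, 56, 50), (320, 9, 35, 51)]
165 [(245, 11, 123, 102), (250, 11, 126, 101), (255, 9, 76, 57), (260, 12, 71, 61), (265, 17, 86, 189), (270, 17, 90, 187), (275, 16, 92, 183), (280, 17, 91, 185), (285, 17, 90, 187), (290, 17, 88, 188), (295, 17, 94, 185), (300, 17, 94, 171), (305, 17, 91, 180), (310, 15, 36, 70), (315, 17, 33, 70), (320, 23, 32, 71)]
[ 256   48   51  130 5804] [281.3 111.8]
```

The measured brush blob (columns 256 to 307, rows 48 to 178) matches the predicted pose. Grasp next.

step_arm([
  [0.036, -0.014, 0, 0, 0.7],
  [0.036, -0.0145, 0, 0, 0.7],
  [0, 0, 0.03, 0, 0.7],
  [0, 0, 0.03, 0, 0.7],
  [0, 0, 0.03, 0, 0.7],
  [0, 0, 0.03, 0, 0.7],
  [0, 0, 0.02, 0, 0.7],
  [0, 0, 0, 0, 0.7],
  [0, 0, 0, 0, 0.7],
])

```text
time_s: 19.7
eef_pos: [0.4934, -0.4098, 0.0562]
tool_rot: [-0.538, 3.095, -0.001]
ft_force: [0.9, -0.2, 0.5]
grip_width: 0.0599
finger_force: 0.0
```

```bash
python3 go.py .4925 -.411 .053
```

```text
t 19.7 pos [ 0.4934 -0.4098  0.0562] th -2.797 F [ 0.9 -0.2  0.5] w 0.0599 -> tool [ 0.0012 -0.0008  0.0032]
```

step_arm([
  [0, 0, 0.002, 0, 0.7],
  [0, 0, 0, 0, 0],
  [0, 0, 0, 0, 0],
  [0, 0, 0, 0, 0],
  [0, 0, 0, 0, 0],
  [0, 0, 0, 0, 0],
])

```text
time_s: 20.3
eef_pos: [0.4938, -0.4105, 0.0547]
tool_rot: [-0.539, 3.093, -0.003]
ft_force: [0.6, 1.0, 5.4]
grip_width: 0.0369
finger_force: 60.9
```

step_arm([
  [0, 0, -0.02, 0, 0],
  [0, 0, -0.03, 0, 0],
  [0, 0, -0.04, 0, 0],
  [0, 0, -0.04, 0, 0],
  [0, 0, -0.04, 0, 0],
  [0, 0, -0.03, 0.11, 0],
  [0, 0, 0, 0.11, 0],
  [0, 0, 0, 0.109, 0],
  [0, 0, 0, 0, 0],
])

```text
time_s: 21.2
eef_pos: [0.4928, -0.4095, 0.2525]
tool_rot: [0.023, -3.14, -0.002]
ft_force: [-0.0, 0.2, -2.0]
grip_width: 0.0376
finger_force: 60.4
```

```bash
cat > offc.py <<'E'
from h import *
from fit import st2w
import sys
p=[.53890674,.02592122,1.58598985]
def inv(w):
    c,s=np.cos(p[2]),np.sin(p[2]); d=w[:2]-p[:2]; return np.round([c*d[0]+s*d[1],-s*d[0]+c*d[1]],3)
def find(cam,name):
    save(cam,name); im=cv2.imread(f'pics/{name}.png'); g=im.max(2)
    poly=w2px(cam,st2w(p,[(-.14,-.104,.1),(.16,-.104,.1),(.16,.104,.1),(-.14,.104,.1)]))
    M=np.zeros(g.shape,np.uint8); cv2.fillPoly(M,[poly.astype(np.int32)],255)
    m=cv2.inRange(g,0,62)&M; n,l,st,ce=cv2.connectedComponentsWithStats(m)
    for i in range(1,n):
        if st[i][4]>12: print(cam,'area',st[i][4],'px',ce[i].round(1),'st',inv(px2w(cam,ce[i],.11)))
if __name__=='__main__':
    for a in sys.argv[2:]: find(a,f'{sys.argv[1]}_{a}')
E
python3 offc.py o1 scene side; python3 go.py $(python3 -c "
from fit import st2w
print(*st2w([.53890674,.02592122,1.58598985],[(.11,-.047,.24)])[0])")
```

```text
scene area 91 px [337.6 194.1] st [-0.017  0.067]
scene area 91 px [319.8 215.2] st [-0.078  0.004]
scene area 101 px [343.6 213.5] st [-0.017 -0.002]
scene area 68 px [347.9 234.1] st [-0.022 -0.069]
scene area 13 px [370.4 232.8] st [ 0.033 -0.075]
side area 73 px [325.8 148.8] st [ 0.033 -0.084]
side area 106 px [336.8 160.6] st [-0.022 -0.075]
side area 114 px [316.  172.1] st [-0.016 -0.003]
side area 130 px [297.1 183.3] st [-0.014  0.06 ]
side area 139 px [330.1 185. ] st [-0.076  0.001]
t 21.3 pos [ 0.4927 -0.4097  0.2525] th -3.123 F [ 1.   0.4 -2. ] w 0.0374 -> tool [-0.1016  0.5445  0.0129]
```

One offcut has been knocked to about (0.033, -0.080), close to the housing. I'll sweep the middle lane first.

step_arm([
  [-0.005, 0.04, 0, 0, 0],
  [-0.005, 0.046, 0, 0, 0],
  [-0.005, 0.046, 0, 0, 0],
  [-0.005, 0.046, 0, 0, 0],
  [-0.005, 0.046, 0, 0, 0],
  [-0.005, 0.046, 0, 0, 0],
  [-0.005, 0.046, 0, 0, 0],
  [-0.005, 0.046, 0, 0, 0],
  [-0.005, 0.046, 0, 0, 0],
  [-0.005, 0.046, 0, 0, 0],
  [-0.004, 0.041, 0, 0, 0],
  [0, 0, 0, 0, 0],
])

```text
time_s: 22.5
eef_pos: [0.539, 0.0902, 0.2522]
tool_rot: [0.036, -3.14, -0.001]
ft_force: [-0.1, -0.5, -1.6]
grip_width: 0.0375
finger_force: 61.1
```

```bash
cat > gs.py <<'E'
from fit import st2w
from go import to
import sys
a=list(map(float,sys.argv[1:4])); to(*st2w([.53890674,.02592122,1.58598985],[a])[0])
from offc import inv; from h import manip; print('st now',inv(manip.sense()['eef_pos']))
E
python3 gs.py .06 0 .156
```

```text
t 22.5 pos [0.539  0.0902 0.2522] th -3.118 F [-0.1 -0.5 -1.6] w 0.0375 -> tool [ 0.0009 -0.0044  0.0962]
st now [ 0.064 -0.001]
```

step_arm([
  [0, 0, 0.03, 0, 0],
  [0, 0, 0.03, 0, 0],
  [0, 0, 0.025, 0, 0],
  [0, 0, 0.01, 0, 0],
  [0, 0, 0, 0, 0],
  [0, 0, 0, 0, 0],
])

```text
time_s: 23.1
eef_pos: [0.54, 0.0857, 0.1596]
tool_rot: [-0.026, 3.14, -0.0]
ft_force: [0.7, -0.6, -0.7]
grip_width: 0.037
finger_force: 61.0
```

```bash
python3 gs.py -.155 0 .154
```

```text
t 23.1 pos [0.54   0.0857 0.1596] th -3.125 F [ 0.7 -0.6 -0.7] w 0.037 -> tool [ 0.0023 -0.2147  0.0056]
st now [ 0.06  -0.002]
```

step_arm([
  [0, 0, 0.004, 0, 0],
  [0, -0.012, 0, 0, 0],
  [0.001, -0.014, 0, 0, 0],
  [0, -0.014, 0, 0, 0],
  [0, -0.014, 0, 0, 0],
  [0, -0.014, 0, 0, 0],
  [0, -0.014, 0, 0, 0],
  [0, -0.014, 0, 0, 0],
  [0, -0.014, 0, 0, 0],
  [0, -0.014, 0, 0, 0],
  [0, -0.012, 0, 0, 0],
  [0, -0.01, 0, 0, 0],
])

```text
time_s: 24.3
eef_pos: [0.5403, -0.0614, 0.1541]
tool_rot: [0.024, -3.141, 0.0]
ft_force: [0.7, 0.7, -1.4]
grip_width: 0.037
finger_force: 60.9
```

step_arm([
  [0, -0.01, 0, 0, 0],
  [0, -0.01, 0, 0, 0],
  [0, -0.01, 0, 0, 0],
  [0, -0.01, 0, 0, 0],
  [0, -0.01, 0, 0, 0],
  [0, -0.01, 0, 0, 0],
  [0, -0.01, 0, 0, 0],
  [0, 0, 0, 0, 0],
])

```text
time_s: 25.1
eef_pos: [0.5416, -0.1314, 0.1542]
tool_rot: [0.023, -3.141, 0.0]
ft_force: [0.1, 1.3, -0.6]
grip_width: 0.0375
finger_force: 60.8
```

```bash
python3 gs.py .08 -.046 .24; python3 offc.py o2 scene side
```

```text
t 25.1 pos [ 0.5416 -0.1314  0.1542] th -3.127 F [ 0.1  1.3 -0.6] w 0.0375 -> tool [-0.0456  0.2373 -0.0858]
st now [-0.157 -0.   ]
scene area 108 px [331.8 192.7] st [-0.031  0.075]
scene area 66 px [301.4 193.5] st [-0.11   0.087]
scene area 68 px [347.9 234.1] st [-0.022 -0.069]
scene area 13 px [370.4 232.8] st [ 0.033 -0.075]
side area 69 px [325.7 148.8] st [ 0.033 -0.084]
side area 543 px [351.7 170.9] st [-0.077 -0.077]
side area 140 px [298.6 187.5] st [-0.028  0.067]
side area 44 px [336.  205.7] st [-0.136  0.038]
```

step_arm([
  [0, 0, -0.03, 0, 0],
  [0, 0, -0.04, 0, 0],
  [-0.007, 0.034, -0.015, 0, 0],
  [-0.007, 0.034, 0, 0, 0],
  [-0.007, 0.034, 0, 0, 0],
  [-0.007, 0.034, 0, 0, 0],
  [-0.007, 0.034, 0, 0, 0],
  [-0.006, 0.034, 0, 0, 0],
  [-0.004, 0.03, 0, 0, 0],
  [0, 0, 0, 0, 0],
  [0, 0, 0, 0, 0],
])

```text
time_s: 26.3
eef_pos: [0.5827, 0.1055, 0.2391]
tool_rot: [0.028, -3.141, 0.0]
ft_force: [0.5, -0.7, -1.2]
grip_width: 0.0372
finger_force: 61.2
```

```bash
python3 gs.py .08 -.046 .154;  python3 offc.py o3 side
```

```text
t 26.3 pos [0.5827 0.1055 0.2391] th -3.124 F [ 0.5 -0.7 -1.2] w 0.0372 -> tool [-0.0011  0.0012  0.0851]
st now [ 0.079 -0.045]
side area 62 px [297.  130.4] st [ 0.147 -0.076]
side area 69 px [325.7 148.8] st [ 0.033 -0.084]
side area 110 px [336.6 160.6] st [-0.021 -0.074]
side area 139 px [298.7 187.5] st [-0.028  0.067]
```

step_arm([
  [-0.001, 0.01, 0.02, 0, 0],
  [0, 0, 0.03, 0, 0],
  [0, 0, 0.025, 0, 0],
  [0, 0, 0.01, 0, 0],
  [0, 0, 0, 0, 0],
  [0, 0, 0, 0, 0],
])

```text
time_s: 26.95
eef_pos: [0.5846, 0.1141, 0.1558]
tool_rot: [-0.024, 3.139, 0.0]
ft_force: [-0.3, 0.5, -0.7]
grip_width: 0.0371
finger_force: 61.1
```

```bash
python3 gs.py -.155 -.046 .154
```

```text
t 26.95 pos [0.5846 0.1141 0.1558] th -3.126 F [-0.3  0.5 -0.7] w 0.0371 -> tool [ 0.0011 -0.2425  0.0018]
st now [ 0.087 -0.047]
```

step_arm([
  [0.001, 0, 0.001, 0, 0],
  [0, -0.012, 0, 0, 0],
  [0, -0.014, 0, 0, 0],
  [0, -0.014, 0, 0, 0],
  [0, -0.014, 0, 0, 0],
  [0, -0.014, 0, 0, 0],
  [0, -0.014, 0, 0, 0],
  [0, -0.014, 0, 0, 0],
  [0, -0.014, 0, 0, 0],
  [0, -0.014, 0, 0, 0],
  [0, -0.014, 0, 0, 0],
  [0, -0.014, 0, 0, 0],
])

```text
time_s: 28.15
eef_pos: [0.585, -0.0386, 0.1532]
tool_rot: [0.025, -3.141, -0.0]
ft_force: [0.1, 1.0, -2.3]
grip_width: 0.037
finger_force: 61.0
```

step_arm([
  [0, -0.012, 0, 0, 0],
  [0, -0.01, 0, 0, 0],
  [0, -0.01, 0, 0, 0],
  [0, -0.01, 0, 0, 0],
  [0, -0.01, 0, 0, 0],
  [0, -0.01, 0, 0, 0],
  [0, -0.01, 0, 0, 0],
  [0, -0.01, 0, 0, 0],
  [0, -0.01, 0, 0, 0],
  [0, 0, 0, 0, 0],
])

```text
time_s: 29.15
eef_pos: [0.5865, -0.1308, 0.1532]
tool_rot: [0.023, -3.141, 0.0]
ft_force: [0.8, -0.7, -1.6]
grip_width: 0.037
finger_force: 60.9
```

step_arm([
  [0, 0, -0.03, 0, 0],
  [0, 0, -0.04, 0, 0],
  [0.012, 0.034, -0.015, 0, 0],
  [0.012, 0.034, 0, 0, 0],
  [0.014, 0.034, 0, 0, 0],
  [0.014, 0.034, 0, 0, 0],
  [0.014, 0.034, 0, 0, 0],
  [0.014, 0.02, 0, 0, 0],
  [0.012, 0.01, 0, 0, 0],
  [0, 0, 0, 0, 0],
  [0, 0, 0, 0, 0],
])

```text
time_s: 30.25
eef_pos: [0.4915, 0.0689, 0.2386]
tool_rot: [-0.026, 3.141, -0.0]
ft_force: [1.1, -0.0, -2.2]
grip_width: 0.0371
finger_force: 61.2
```

```bash
python3 gs.py .04 .05 .154;  python3 offc.py o4 side scene
```

```text
t 30.25 pos [0.4915 0.0689 0.2386] th -3.125 F [ 1.1 -0.  -2.2] w 0.0371 -> tool [ 0.0033 -0.0037  0.0846]
st now [0.044 0.047]
side area 491 px [285.8 144.3] st [ 0.122 -0.013]
side area 138 px [298.8 187.4] st [-0.028  0.066]
scene area 59 px [368.4 183.8] st [0.072 0.089]
scene area 107 px [331.9 192.7] st [-0.031  0.075]
```

step_arm([
  [0.001, 0, 0.02, 0, 0],
  [0, 0, 0.03, 0, 0],
  [0, 0, 0.025, 0, 0],
  [0, 0, 0.01, 0, 0],
  [0, 0, 0, 0, 0],
  [0, 0, 0, 0, 0],
  [0, -0.01, 0, 0, 0],
  [0, -0.014, 0, 0, 0],
  [0, -0.014, 0, 0, 0],
  [0, -0.014, 0, 0, 0],
  [0, -0.014, 0, 0, 0],
  [0, -0.014, 0, 0, 0],
])

```text
time_s: 31.55
eef_pos: [0.4917, -0.0123, 0.1534]
tool_rot: [-0.024, 3.141, 0.0]
ft_force: [-0.1, 0.2, -1.1]
grip_width: 0.0369
finger_force: 61.1
```

```bash
python3 gs.py -.155 .048 .154
```

```text
t 31.55 pos [ 0.4917 -0.0123  0.1534] th -3.126 F [-0.1  0.2 -1.1] w 0.0369 -> tool [ 0.0002 -0.1175 -0.0006]
st now [-0.038  0.048]
```

step_arm([
  [0, -0.01, 0, 0, 0],
  [0, -0.01, 0, 0, 0],
  [0, -0.01, 0, 0, 0],
  [0, -0.01, 0, 0, 0],
  [0, -0.01, 0, 0, 0],
  [0, -0.01, 0, 0, 0],
  [0, -0.01, 0, 0, 0],
  [0, -0.01, 0, 0, 0],
  [0, -0.01, 0, 0, 0],
  [0, -0.01, 0, 0, 0],
  [0, -0.01, 0, 0, 0],
  [0, -0.009, 0, 0, 0],
])

```text
time_s: 32.75
eef_pos: [0.4936, -0.1308, 0.1532]
tool_rot: [0.025, -3.141, 0.0]
ft_force: [-0.3, -0.2, -2.0]
grip_width: 0.037
finger_force: 61.2
```

step_arm([
  [0, 0, -0.02, 0, 0],
  [0, 0, -0.04, 0, 0],
  [0, -0.03, -0.03, 0, 0],
  [0, -0.04, 0, 0, 0],
  [0, -0.04, 0, 0, 0],
  [0, -0.04, 0, 0, 0],
  [0, -0.04, 0, 0, 0],
  [0, -0.04, 0, -0.11, 0],
  [0, -0.04, 0, -0.11, 0],
  [0, 0, 0, -0.107, 0],
  [0, 0, 0, 0, 0],
])

```text
time_s: 33.85
eef_pos: [0.5017, -0.4009, 0.2421]
tool_rot: [0.534, -3.094, -0.002]
ft_force: [-0.3, 0.2, -1.7]
grip_width: 0.0368
finger_force: 61.4
```

```bash
python3 go.py .4925 -.411 .0555;  python3 offc.py o5 side scene
python3 - <<'E'
from h import *
a=cv2.imread('pics/o5_side.png')[85:285,215:425]; b=cv2.imread('pics/o5_scene.png')[160:300,250:420]
z=lambda i:cv2.resize(i,(400,int(400*i.shape[0]/i.shape[1])),interpolation=cv2.INTER_CUBIC)
a,b=z(a),z(b); H=max(len(a),len(b)); o=np.zeros((H,800,3),np.uint8); o[:len(a),:400]=a;o[:len(b),400:]=b
cv2.imwrite('pics/c9.png',o)
E
```

```text
t 33.85 pos [ 0.5017 -0.4009  0.2421] th -2.8 F [-0.3  0.2 -1.7] w 0.0368 -> tool [ 0.0118 -0.0067  0.1866]
```

View pics/c9.png

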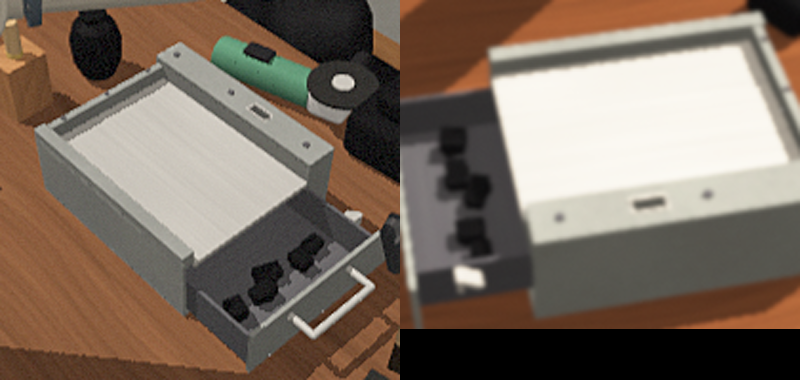

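The deck is bare and all five offcuts lie in the drawer. Next I put the brush back on its mat.

step_arm([
  [0.018, -0.002, 0.02, 0, 0],
  [0, 0, 0.04, 0, 0],
  [0, 0, 0.04, 0, 0],
  [0, 0, 0.04, 0, 0],
  [0, 0, 0.025, 0, 0],
  [0, 0, 0.01, 0, 0],
  [0, 0, 0, 0, 0],
  [0, 0, 0, 0, 0],
])

```text
time_s: 34.75
eef_pos: [0.4871, -0.408, 0.0704]
tool_rot: [-0.536, 3.093, -0.004]
ft_force: [0.2, -0.0, -0.2]
grip_width: 0.0369
finger_force: 61.5
```

```bash
python3 go.py .485 -.409 .0547
```

```text
t 34.75 pos [ 0.4871 -0.408   0.0704] th -2.799 F [ 0.2 -0.  -0.2] w 0.0369 -> tool [ 0.0024 -0.0002  0.0157]
```

step_arm([
  [0, 0, 0.008, 0, 0],
  [0, 0, 0.005, 0, 0],
  [0, 0, 0.0015, 0, 0],
  [0, 0, 0, 0, 0],
  [0, 0, 0, 0, 0],
])

```text
time_s: 35.25
eef_pos: [0.4861, -0.4075, 0.0544]
tool_rot: [-0.536, 3.095, -0.0]
ft_force: [-1.2, 2.4, 4.0]
grip_width: 0.0371
finger_force: 62.1
```

```bash
python3 go.py .485 -.409 .0547
```

```text
t 35.25 pos [ 0.4861 -0.4075  0.0544] th -2.799 F [-1.2  2.4  4. ] w 0.0371 -> tool [ 0.0016 -0.0011 -0.0003]
```

step_arm([
  [0, 0, 0, 0, 0.7],
  [0, 0, 0, 0, 0.7],
  [0, 0, 0, 0, 0.7],
  [0, 0, 0, 0, 0.7],
  [0, 0, -0.02, 0, 0.7],
  [0, 0, -0.03, 0, 0.7],
  [0, 0, -0.04, 0, 0.7],
  [0, 0, -0.04, 0, 0.7],
  [0, 0, -0.01, 0.11, 0.5],
  [0, 0, 0, 0.11, 0.4],
  [0, 0, 0, 0.106, 0.4],
  [0, 0, 0, 0, 0.4],
])

```text
time_s: 36.45
eef_pos: [0.4859, -0.4075, 0.1938]
tool_rot: [-0.025, 3.141, -0.0]
ft_force: [0.5, -0.1, -0.1]
grip_width: 0.0342
finger_force: 0.0
```

```bash
python3 go.py .5455 -.277 .058
python3 - <<'E'
from h import *
save('side','s10'); save('scene','c10')
# handle mid check + brush top
for cam,n in(('side','s10'),('scene','c10')):
    im=cv2.imread(f'pics/{n}.png'); g=cv2.cvtColor(im,cv2.COLOR_BGR2HSV)
    q=w2px(cam,[[.486,-.4075,.084],[.544,-.2775,.073]]).astype(int); print(cam,q.tolist(),[g[v,u].tolist() for u,v in q])
E
```

```text
t 36.45 pos [ 0.4859 -0.4075  0.1938] th -3.126 F [ 0.5 -0.1 -0.1] w 0.0342 -> tool [-0.0616  0.1296  0.1358]
side [[422, 296], [395, 247]] [[18, 94, 235], [19, 17, 216]]
scene [[177, 225], [231, 238]] [[26, 88, 254], [19, 18, 238]]
```

Brush and handle are where they should be (brush-top and steel colours at the predicted pixels).

step_arm([
  [-0.02, 0.04, 0, 0, 0.4],
  [-0.02, 0.045, 0, 0, 0.4],
  [-0.02, 0.045, 0, 0, 0.4],
  [0, 0, 0, 0, 0.4],
  [0, 0, 0.03, 0, 0.4],
  [0, 0, 0.02, 0, 0.4],
  [0, 0, 0, 0, 0.4],
  [0, 0, 0, 0, 0.4],
])

```text
time_s: 37.35
eef_pos: [0.5438, -0.277, 0.1443]
tool_rot: [0.028, -3.141, 0.001]
ft_force: [0.1, 0.2, 0.4]
grip_width: 0.0344
finger_force: 0.0
```

```bash
python3 go.py .5455 -.2772 .058
```

```text
t 37.35 pos [ 0.5438 -0.277   0.1443] th -3.124 F [0.1 0.2 0.4] w 0.0344 -> tool [-0.0018 -0.0002  0.0863]
```

step_arm([
  [0, 0, 0.03, 0, 0.4],
  [0, 0, 0.03, 0, 0.4],
  [0, 0, 0.024, 0, 0.4],
  [0, 0, 0, 0, 0.4],
  [0, 0, 0, 0, 0],
  [0, 0, 0, 0, 0],
  [0, 0, 0, 0, 0],
  [0, 0, 0, 0, 0],
  [0, 0, 0, 0, 0],
])

```text
time_s: 38.25
eef_pos: [0.5453, -0.2773, 0.0625]
tool_rot: [-0.027, 3.137, -0.003]
ft_force: [-1.2, -0.3, 6.9]
grip_width: 0.0071
finger_force: 59.1
```

step_arm([
  [0, 0.008, 0, 0, 0],
  [0, 0.012, 0, 0, 0],
  [0, 0.012, 0, 0, 0],
  [0, 0.012, 0, 0, 0],
  [0, 0.012, 0, 0, 0],
  [0, 0.01, 0, 0, 0],
  [0, 0.008, 0, 0, 0],
  [0, 0.008, 0, 0, 0],
  [0, 0, 0, 0, 0],
])

```text
time_s: 39.15
eef_pos: [0.5437, -0.1941, 0.0625]
tool_rot: [-0.029, 3.138, -0.002]
ft_force: [-1.4, 0.8, 7.4]
grip_width: 0.0072
finger_force: 59.6
```

```bash
python3 go.py .5455 -.1624 .058
```

```text
t 39.15 pos [ 0.5437 -0.1941  0.0625] th -3.123 F [-1.4  0.8  7.4] w 0.0072 -> tool [-0.0023  0.0316  0.0044]
```

step_arm([
  [0, 0.005, 0, 0, 0],
  [0, 0.005, 0, 0, 0],
  [0, 0.005, 0, 0, 0],
  [0, 0.005, 0, 0, 0],
  [0, 0.005, 0, 0, 0],
  [0, 0.003, 0, 0, 0],
  [0, 0, 0, 0, 0],
])

```text
time_s: 39.85
eef_pos: [0.5432, -0.1682, 0.0625]
tool_rot: [-0.028, 3.138, -0.006]
ft_force: [-0.9, -4.6, 6.9]
grip_width: 0.0072
finger_force: 59.5
```

step_arm([
  [0, 0.002, 0, 0, 0],
  [0, 0.002, 0, 0, 0],
  [0, 0, 0, 0, 0],
])

```text
time_s: 40.15
eef_pos: [0.5431, -0.1642, 0.0625]
tool_rot: [-0.028, 3.138, -0.005]
ft_force: [-1.5, -4.5, 7.6]
grip_width: 0.0073
finger_force: 59.6
```

step_arm([
  [0, 0.002, 0, 0, 0],
  [0, 0.001, 0, 0, 0],
  [0, 0, 0, 0, 0],
])

```text
time_s: 40.45
eef_pos: [0.5431, -0.1621, 0.0625]
tool_rot: [-0.028, 3.138, -0.007]
ft_force: [-1.7, -8.3, 5.6]
grip_width: 0.0071
finger_force: 59.4
```

step_arm([
  [0, 0.002, 0, 0, 0],
  [0, 0.001, 0, 0, 0],
  [0, 0, 0, 0, 0],
  [0, 0, 0, 0, 0],
])

```text
time_s: 40.85
eef_pos: [0.5431, -0.162, 0.0625]
tool_rot: [-0.028, 3.138, -0.014]
ft_force: [1.4, -19.6, 2.2]
grip_width: 0.007
finger_force: 59.1
```

step_arm([
  [0, -0.003, 0, 0, 0],
  [0, -0.002, 0, 0, 0],
  [0, -0.002, 0, 0, 0],
  [0, 0, 0, 0, 0.35],
  [0, 0, 0, 0, 0.35],
  [0, 0, 0, 0, 0.35],
  [0, 0, 0, 0, 0.35],
])

```text
time_s: 41.55
eef_pos: [0.5418, -0.1634, 0.0597]
tool_rot: [0.027, -3.141, -0.0]
ft_force: [0.1, 0.3, 0.1]
grip_width: 0.0301
finger_force: 0.0
```

step_arm([
  [0, 0, -0.03, 0, 0.35],
  [0, 0, -0.04, 0, 0.35],
  [0, 0, -0.04, 0, 0.35],
  [0, 0, -0.04, 0, 0.35],
  [0, -0.04, 0, 0, 0.35],
  [0, -0.04, 0, 0, 0.35],
  [0, 0, 0, 0, 0.35],
  [0, 0, 0, 0, 0.35],
])

```text
time_s: 42.35
eef_pos: [0.5429, -0.2441, 0.2092]
tool_rot: [0.024, -3.141, -0.001]
ft_force: [0.4, 0.4, 0.4]
grip_width: 0.0298
finger_force: 0.0
```

Run:
```python
from h import *
from offc import inv,p,st2w
s=manip.sense(); print(s['time_s'],s['eef_pos'])
a0=cv2.imread('pics/side0.png').astype(int)
save('side','s11');save('scene','c11'); a=cv2.imread('pics/s11.png')
g=cv2.cvtColor(a,cv2.COLOR_BGR2HSV)
# bar edges along station x at y=0, z .068 : low-saturation bright
for d in np.arange(-.01,.05,.0025):
    for yy in(.02,):
        P=st2w(p,[(-.18-d,yy,.068)]); u,v=w2px('side',P)[0].round().astype(int); print(round(.18+d,4),g[v,u,1:].tolist(),end=' ')
print()
for n,o in(('s11','side0'),('c11','scene0')):
    df=np.abs(cv2.imread(f'pics/{n}.png').astype(int)-cv2.imread(f'pics/{o}.png')).max(2)>60
    k,l,st,ce=cv2.connectedComponentsWithStats(df.astype(np.uint8))
    print(n,[(st[i].tolist()) for i in range(1,k) if st[i][4]>25])
```

```text
42.35 [ 0.54289778 -0.24414592  0.2091756 ]
0.17 [13, 102] 0.1725 [21, 97] 0.175 [13, 101] 0.1775 [18, 100] 0.18 [129, 91] 0.1825 [129, 91] 0.185 [16, 223] 0.1875 [15, 235] 0.19 [18, 211] 0.1925 [33, 132] 0.195 [84, 109] 0.1975 [157, 94] 0.2 [142, 95] 0.2025 [129, 105] 0.205 [138, 98] 0.2075 [138, 98] 0.21 [145, 102] 0.2125 [139, 101] 0.215 [152, 99] 0.2175 [136, 101] 0.22 [130, 104] 0.2225 [131, 101] 0.225 [131, 101] 0.2275 [148, 93] 
s11 [[25, 0, 436, 298, 21793], [44, 18, 12, 16, 47], [262, 53, 15, 7, 60], [387, 77, 60, 49, 1095], [386, 96, 20, 22, 176], [128, 116, 18, 30, 182], [389, 123, 13, 10, 90], [371, 139, 57, 70, 1535], [414, 141, 12, 8, 27], [128, 147, 17, 24, 187], [314, 148, 15, 12, 111], [331, 155, 15, 13, 136], [127, 165, 9, 28, 62], [311, 165, 13, 16, 140], [291, 177, 13, 15, 157], [323, 178, 16, 16, 178], [126, 198, 8, 26, 45], [0, 206, 160, 160, 8896], [475, 214, 12, 21, 28], [405, 229, 174, 104, 5913], [234, 271, 206, 115, 7216], [106, 305, 51, 25, 720], [128, 351, 22, 12, 132]]
c11 [[182, 0, 163, 144, 11245], [477, 0, 46, 64, 1354], [467, 32, 6, 16, 44], [289, 60, 37, 14, 148], [289, 74, 37, 13, 198], [267, 80, 11, 8, 58], [296, 86, 31, 25, 606], [250, 99, 35, 20, 417], [307, 107, 34, 32, 539], [314, 129, 83, 40, 1658], [149, 145, 157, 107, 5200], [433, 146, 15, 11, 83], [252, 150, 10, 9, 61], [329, 186, 15, 17, 169], [312, 208, 14, 16, 182], [334, 208, 19, 13, 198], [362, 222, 12, 14, 140], [340, 228, 15, 12, 125], [63, 262, 154, 102, 4401], [196, 315, 15, 9, 85], [158, 346, 12, 7, 47]]
```

```bash
python3 -c "
from bench import manip; print(manip.job_done())"
```

```text
the job is handed in; nothing more can be done
None
```

The job is handed in at about 42 s: rod back in its block, all five offcuts in the drawer, brush standing on its mat, and the drawer pushed home and staying shut after release.

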